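Lay the tea tin in its channel and press its lid home against the stop

TASK

Tip the tall tea tin over onto its side, down along its wooden channel towards the end stop, by pushing it high up and without lifting it. Then slide it along, pushing on its base, until its loose lid meets the stop's brass plate, press the lid firmly home against it, and leave the tin lying there. Feel your way: the tin dents if it is pushed too hard, and nothing else on the counter may be disturbed.

Things in the scene. Friction and masses are not known exactly. Their poses are not given: they have to be found in the camera images.
- tray: Fixed straight wooden display channel lying on the counter, 400 long x 92 wide; floor top 6 mm above the counter, a rail 6 thick and 25 high (above the counter) along each long side, 80 mm clear between the rails, both ends open. Origin: centre of its underside. Its x axis runs along the channel from the tin towards the stop; z up.
- tin: Tall rectangular slip-lid tea tin, copper with a paper label, standing on the channel floor near the channel's -x end. 60 (x, along the channel) x 70 (y) mm, 200 tall with the lid home (body 165, lid 35). Origin: centre of the base; z: from base to lid (along the channel's +x once the tin lies); x: towards the stop while it stands.
- tin_mid (a point): The tin's balance point, on its long axis 100 mm from the base; 36 mm above the counter when the tin lies flat in the channel. The tin weighs 0.25 to 0.42 kg; to slide it takes a steady 0.5 to 2 N, and over 20 N of push dents it.
- tin_edge (a point): Middle of the tin's lower edge on the side of the stop (30 mm along the tin's x from its origin); the tin tips about this edge.
- lid (a joint): How far the slip lid stands out from home along the tin's z, m: 0 = fully home, 0.005 to 0.010 at the start, at most 0.014. Pushing it in takes about 3.5 N all the way, then it stops dead; a firm press of 7 to 14 N on the stop's plate for half a second seats it. It stays where it is left.
- lid_end (a point): Centre of the lid's flat outer end, 200 mm from the base when the lid is home; moves with the lid.
- stop: End stop: dark wooden block 30 x 78 x 56 mm fixed across the channel at its +x end, carrying in front of it an upright brass plate (74 wide, 52 high, 6 thick) on two rods, square to the channel. The plate's face was set by hand and is rigid: it stands 5 to 30 mm before the block's front; this setting is not measured. Origin: centre of the block's underside; x along the channel, so the block's front lies at x = -15 mm.
- cup: White mug, 74 mm wide, 65 high, near the channel. Origin: centre of the underside. Leave alone.
- bowl: Blue bowl, 90 mm wide, 45 high, near the channel. Origin: centre of the underside. Leave alone.
- carton: Plain cardboard box 70 x 60 x 55 mm near the channel. Origin: centre of the underside. Leave alone.
- teapot: Blue teapot, about 115 mm wide and 115 high, to the robot's left. Origin: centre of the underside. Leave alone.
- jar: Glass jar, 70 mm wide, 70 high, near the channel. Origin: centre of the underside. Leave alone.
- saucer: White plate, 130 mm wide, 18 high, to the robot's right. Origin: centre of the underside. Leave alone.
Not all that is in view belongs to the job. What is meant by the tin is not blue, and is the larger of those in its own colour.

How it is judged:
By the outcome, as a careful person would: the job done as asked, in the order asked, and still so for the second after the job is handed in, with the robot touching nothing.
It also fails if it takes over 61 s, if anything falls off the work surface, if the arm or the gripper's body presses on something with over 40 N, if the wrist force passes 120 N, or if a joint passes its speed limit or range.

ROBOT

A 6-joint arm with a two-finger parallel gripper is mounted at the origin on the work surface. World frame = base frame: x ahead of the robot, y to its left, z up, the work surface at z = 0. Lengths are in m, angles in rad, forces in N, time in s.
With the tool pointing down it reaches from about 0.35 to 0.975 m from the base axis. Payload 4.9 kg.
Tool frame: the origin (TCP) lies at the very end of the fingers, on their centre line; the grasp point (between the pads) lies 19 mm behind it; z points along the fingers, y is the direction in which the jaws open and shut (so a half turn about z gives the same grasp; the last joint's range is limited). The gripper opens to 85 mm and grips with 20 to 120 N. Pads are 22 mm wide; open, the fingers measure 114 mm over their backs; the gripper's body (76 mm by 85 mm) begins 54 mm behind the grasp point. The pads swing forward as they close: fully open they stand 13 mm farther back than shut.
Start: joints at [-1.325, 0.053, 1.613, -0, 1.476, -0.119], TCP at [0.223, -0.584, 0.231] pointing down, gripper open.
Joint ranges: [-3.01, 3.01], [-1.01, 2.22], [0.06, 2.58], [-1.02, 4.17], [0.09, 2.62], [-3.14, 3.14]. Speed limits (rad/s): [2.57, 2.57, 3.14, 3.14, 3.14, 3.14].

INTERFACE

Orientations are given as a unit quaternion [w, x, y, z].
In Python, from plant import monitor, eyes, manip gives the robot as it stands.
- The arm moves only by the tool step_arm, never from a script. Its argument "motion" is a list of rows, each a list of 7 numbers: the shift along the world's x, y, z scaled (see below), then the turn, a rotation vector about the world's x, y, z scaled (see below), then the closure in counts, from 0 (fully open) to 255 (shut). In form: [[x, y, z, ax, ay, az, grip], ...]. A call has 1 to 10 rows; each row is the pose to reach, as a shift and turn from the pose commanded when the call began; what a row does not reach only later rows make up. The controller multiplies each number of a shift by 0.5 m and each number of a turn by 1.5 rad. A row lasts 1/10 s, in which the tool goes at most 50 mm and 8.59 degrees, less where a joint would pass 70% of its speed; a pose out of reach is approached as far as the arm can. A call with a number of a shift or a turn outside -1 to 1 is refused whole. A call with a gripper value outside its range is refused whole. The fingers move at their own pace and stop on an object; the grip force is fixed at half the most. Time passes only in rows, so rows that repeat a pose let the fingers close. It gives the time, the measured TCP pose, the force and the opening at its end, in the units of the state.
- monitor.state(): the state, without advancing time (a new reading comes with each control period).
- eyes.grab_frame(name): name is "scene" or "top" or "wrist"; returns a dict with "pixels" (400x640x3 uint8, red, green, blue), "mtx" (3x3 intrinsics, pixels), "rvec" (rotation vector, rad) and "tvec" (3), from world to camera coordinates, as OpenCV has them; the wrist camera has in their place "hand_eye" (4x4, takes a point from camera to tool coordinates, whose origin is the TCP and whose axes are the flange's). Camera axes: x right, y down, z forward; pixel columns grow to the right and rows downward; lengths in m; the calibration is good to about 2 mm. A picture is of the moment at which its call begins: read the wrist's pose just before it. There is no depth.
- manip.job_done(): hands the job in, once; it reports no verdict.
Trained networks look in the newest picture that a camera, given by its name, has taken for a name from the list of things; names that differ only in an ending like _2 or _b are one class to them, and where a whole thing is asked for, a point or a joint stands for the part that bears it (a point fixed in the world has none). Each returns a list of dicts, best first, with "p" (0 to 1); they miss things now and then, are a little off and sometimes report something else, mostly with a low value. They report only what shows in the picture. A call takes as long as a camera call. They do not tell look-alikes from the thing itself.
- eyes.look_for(name, camera): "box" ([centre column, centre row, width, height] in pixels, round what is visible of it).
- eyes.pinpoint(name, camera): "uv" ([column, row] in pixels: a listed point, or the origin of a listed thing).
The state is a dict: "time": time; "joint_pos": joint angles; "joint_vel": joint speeds; "joint_efforts": joint torques, N m; "tool_pos": TCP position; "tool_rot": TCP orientation; "contact_force": force on the tool from outside, world axes, zero at the start; "ft_torque": the same for the moment, N m; "gripper_width": opening from 0.0 (shut) to 1.0 (fully open).
Only numpy, scipy, OpenCV 4.12 (cv2) and the standard library are available. Lean on these libraries where they do the work, as an engineer would, in place of code of your own. Each camera call takes 0.05 s, during which the arm holds its last target.

## Working session

There is one attempt and no reset: what is moved stays moved. The work goes in short steps, Python scripts to look and compute and a tool call to move; the robot and the scene stay as the last step left them, time stands still between calls to the robot, and variables do not carry over. Pictures are saved under pics/ and viewed, and the job is handed in when it is done.

Besides the shell and the picture viewer there is one more tool, called as a command line: name --pt "numbers of a row" for each row, then --argument value for the rest. step_arm: Moves the arm, as the interface text tells. Its arguments: {"type":"object","properties":{"motion":{"type":"array","items":{"type":"array","items":{"type":"number"}}}},"required":["motion"]}

```bash
ls; mkdir -p pics
cat > h.py <<'E'
import numpy as np, cv2
from plant import monitor, eyes, manip
def cam(name):
    f=eyes.grab_frame(name); return f
def save(f,fn,crop=None,scale=1):
    im=f["pixels"][:,:,::-1]
    if crop: im=im[crop[1]:crop[3],crop[0]:crop[2]]
    im=cv2.resize(im,None,fx=scale,fy=scale,interpolation=cv2.INTER_CUBIC)
    cv2.imwrite("pics/"+fn,im)
def ray(f,uv):
    K=np.array(f["mtx"]);R=cv2.Rodrigues(np.array(f["rvec"],float))[0];t=np.array(f["tvec"],float).ravel()
    d=np.linalg.inv(K)@np.array([uv[0],uv[1],1.0]); return -R.T@t,R.T@d
def atz(f,uv,z):
    o,d=ray(f,uv); return o+d*(z-o[2])/d[2]
def proj(f,P):
    return cv2.projectPoints(np.array(P,float).reshape(-1,3),np.array(f["rvec"],float),np.array(f["tvec"],float),np.array(f["mtx"],float),None)[0].reshape(-1,2)
E
python3 - <<'E'
from h import *
s=monitor.state(); print({k:np.round(v,3) for k,v in s.items()})
for n in ["scene","top","wrist"]:
    f=cam(n); save(f,n+"0.png"); 
    if n!="wrist": print(n,np.round(ray(f,(320,200)),2))
    for t in ["tray","tin","stop","lid"]:
        print(n,t,[(np.round(d["box"]),round(d["p"],2)) for d in eyes.look_for(t,n)][:4],[(np.round(d["uv"],1),round(d["p"],2)) for d in eyes.pinpoint(t,n)][:4] )
print(monitor.state()["time"])
E
```

```text
pics
{'time': np.float64(0.0), 'joint_pos': array([-1.325,  0.053,  1.614, -0.   ,  1.476, -0.119]), 'joint_vel': array([ 0.   ,  0.001, -0.001,  0.001, -0.   ,  0.   ]), 'joint_efforts': array([-0.0000e+00, -3.9369e+01, -3.7017e+01, -0.0000e+00,  7.0000e-03,
        0.0000e+00]), 'tool_pos': array([ 0.223, -0.583,  0.23 ]), 'tool_rot': array([-0.001,  0.983,  0.181, -0.   ]), 'contact_force': array([-0.423,  0.288,  0.341]), 'ft_torque': array([-0.023, -0.019, -0.085]), 'gripper_width': np.float64(1.002)}
scene [[ 1.03  0.35  1.09]
 [-0.44 -0.32 -0.84]]
scene tray [(array([297., 232., 133.,  66.]), 0.75)] [(array([296.9, 231. ]), 0.86)]
scene tin [(array([290., 109.,  26.,  56.]), 0.87), (array([191., 220.,  34.,  39.]), 0.8), (array([246., 189.,  39.,  64.]), 0.75)] [(array([288.3, 131.5]), 0.71), (array([193.6, 231.5]), 0.62), (array([251.4, 208.1]), 0.59)]
scene stop [(array([348., 248.,  28.,  34.]), 0.87)] [(array([347.4, 250.8]), 0.72)]Traceback (most recent call last):
  File "<stdin>", line 7, in <module>
ValueError: it knows: bowl, carton, cup, jar, lid_end, saucer, stop, teapot, tin, tin_edge, tin_mid, tray
```

Run:
```python
from h import *
for n in ["top","scene"]:
    f=cam(n); save(f,n+"0.png"); print(n,np.round(ray(f,(320,200)),2))
    for t in ["tray","tin","stop"]:
        print(n,t,[(np.round(d["box"]),round(d["p"],2)) for d in eyes.look_for(t,n)][:4],[(np.round(d["uv"],1),round(d["p"],2),np.round(atz(f,d["uv"],0.006 if t=="tin" else 0),3)) for d in eyes.pinpoint(t,n)][:4] )
    for t in ["tin_edge","lid_end","tin_mid"]: print(t,[(np.round(d["uv"],1),round(d["p"],2)) for d in eyes.pinpoint(t,n)][:4] )
    for t in ["cup","bowl","carton","teapot","jar","saucer"]:
        print(n,t,[(np.round(d["uv"],1),round(d["p"],2),np.round(atz(f,d["uv"],0)[:2],3)) for d in eyes.pinpoint(t,n)][:3] )
print(monitor.state()["time"])
```

```text
top [[ 0.34  0.01  1.53]
 [ 0.15  0.01 -0.99]]
top tray [(array([344., 196., 135.,  57.]), 0.7)] [(array([346.3, 192.5]), 0.72, array([ 0.599, -0.062,  0.   ]))]
top tin [(array([401., 173.,  38.,  41.]), 0.95), (array([422., 122.,  26.,  30.]), 0.82), (array([449., 298.,  46.,  33.]), 0.59)] [(array([416.2, 129.4]), 0.93, array([ 0.789, -0.281,  0.006])), (array([390.6, 182.8]), 0.77, array([ 0.625, -0.196,  0.006])), (array([439.3, 300.4]), 0.68, array([ 0.273, -0.324,  0.006])), (array([319. , 232.4]), 0.65, array([0.48 , 0.023, 0.006]))]
top stop [(array([285., 210.,  18.,  30.]), 0.85)] [(array([283.8, 210. ]), 0.88, array([0.55 , 0.127, 0.   ]))]
tin_edge [(array([418.9, 115. ]), 0.93), (array([439.7, 305.5]), 0.78), (array([382.8, 183.4]), 0.74)]
lid_end [(array([403.4, 168.3]), 0.79), (array([423.7, 113.9]), 0.71), (array([454.9, 299. ]), 0.57)]
tin_mid [(array([446.7, 298. ]), 0.87), (array([418. , 119.4]), 0.72), (array([395.9, 176. ]), 0.58), (array([370.9, 147.5]), 0.28)]
top cup [(array([333. , 155.3]), 0.71, array([ 0.715, -0.025]))]
top bowl [(array([371. , 141.8]), 0.
[... 998 characters left out ...]
[239.5, 167.3]), 0.67)]
tin_mid [(array([194.8, 221.7]), 0.72), (array([294.1, 111.2]), 0.66), (array([245.5, 189.6]), 0.59)]
scene cup [(array([278.3, 262.6]), 0.77, array([ 0.713, -0.017]))]
scene bowl [(array([241. , 243.9]), 0.9, array([ 0.737, -0.144]))]
scene carton [(array([340.2, 215. ]), 0.89, array([0.471, 0.028])), (array([251.3, 208.1]), 0.65, array([ 0.626, -0.206])), (array([320.4, 279.1]), 0.38, array([0.676, 0.109]))]
scene teapot [(array([451. , 320.1]), 0.57, array([0.548, 0.456]))]
scene jar [(array([322.7, 279.2]), 0.76, array([0.673, 0.115])), (array([275.8, 262.6]), 0.38, array([ 0.717, -0.023]))]
scene saucer [(array([224.9, 154.8]), 0.92, array([ 0.526, -0.425]))]
2.0
```

View pics/scene0.png

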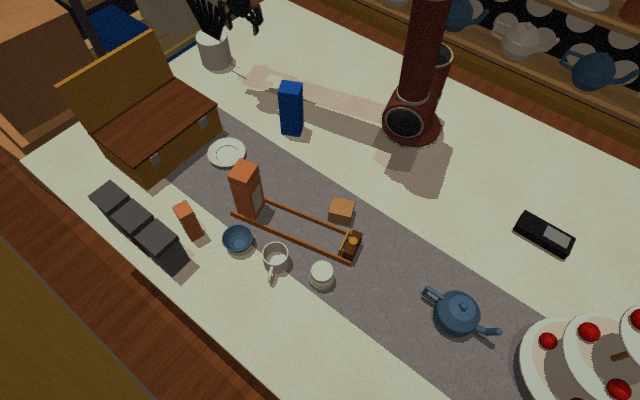

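View pics/top0.png

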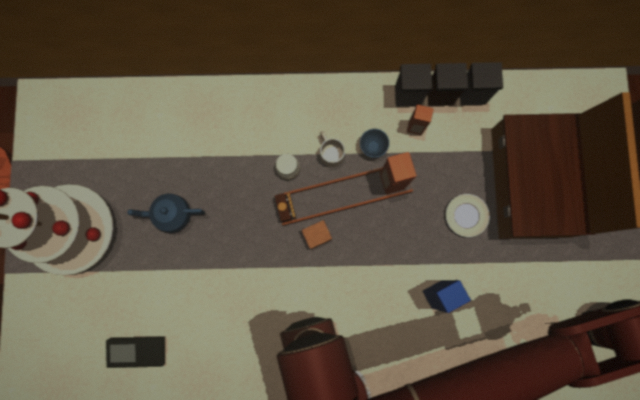

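Run:
```python
from h import *
f=cam("scene"); save(f,"s1.png",(160,140,380,300),3.5); np.savez("scene.npz",**f)
f=cam("top"); save(f,"t1.png",(260,90,440,250),4); np.savez("top.npz",**f)
```

```text
(no output)
```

View pics/s1.png

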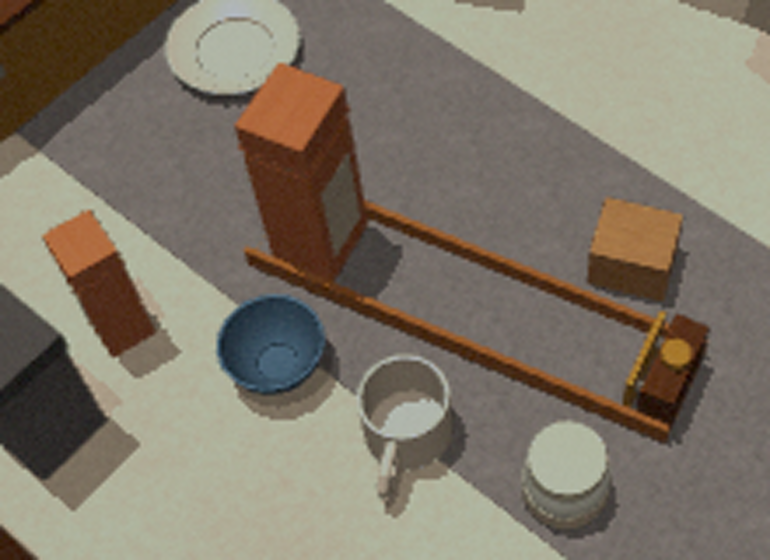

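View pics/t1.png

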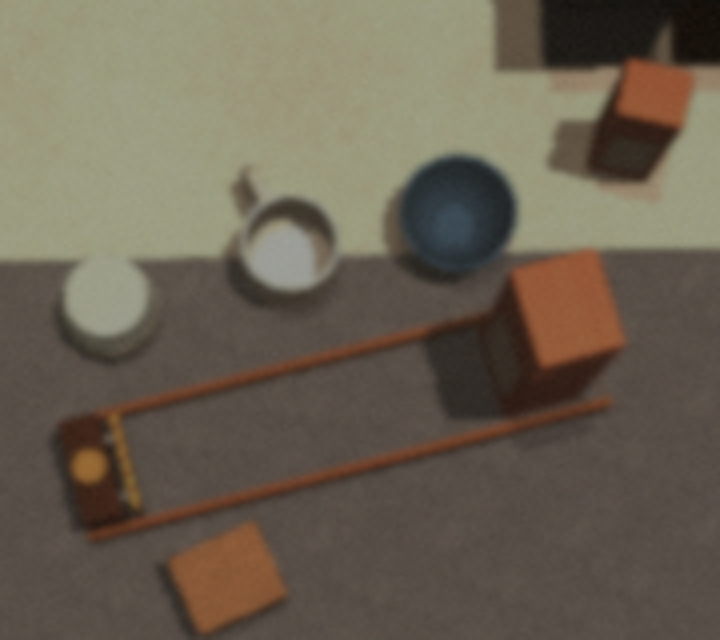

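```bash
cat > fit.py <<'E'
from h import *
from scipy.optimize import least_squares
S=dict(np.load("scene.npz"));T=dict(np.load("top.npz"))
us=lambda p:((p[0]+.5)/3.5-.5+160,(p[1]+.5)/3.5-.5+140)
ut=lambda p:((p[0]+.5)/4-.5+260,(p[1]+.5)/4-.5+90)
def W(q,P):
    P=np.atleast_2d(P);c,s=np.cos(q[2]),np.sin(q[2]); return P@np.array([[c,s,0],[-s,c,0],[0,0,1]])+[q[0],q[1],0]
obsT=[((608,402),(-.2,.043,.025)),((92,535),(.2,.043,.025)),((483,318),(None,-.043,.025)),((117,407),(None,-.043,.025))]
obsS=[((248,253),(-.2,-.043,.025)),((667,431),(.2,-.043,.025)),((390,216),(None,.043,.025)),((630,315),(None,.043,.025))]
def res(q):
    r=[]
    for obs,u,f in((obsT,ut,T),(obsS,us,S)):
        for p,P in obs:
            w=atz(f,u(p),.025); c,s=np.cos(q[2]),np.sin(q[2]); d=w[:2]-q[:2]
            l=np.array([c*d[0]+s*d[1],-s*d[0]+c*d[1]])
            if P[0] is not None: r.append(1000*(l[0]-P[0]))
            r.append(1000*(l[1]-P[1]))
    return np.array(r)
o=least_squares(res,[.6,-.06,1.8]);q=o.x
if __name__=="__main__":
    print(q,np.degrees(q[2]),np.round(res(q),1))
    def loc(w): 
        d=np.array(w[:2])-q[:2];c,s=np.cos(q[2]),np.sin(q[2]); return np.round([1000*(c*d[0]+s*d[1]),1000*(-s*d[0]+c*d[1])],1)
    for p in [(513,270),(597,250),(623,338),(543,366)]: print("tin T",loc(atz(T,ut(p),.2135)))
    for p in [(285,66),(345,92),(303,150),(237,125)]: print("tin S",loc(atz(S,us(p),.2135)))
    for p in [(117,412),(140,505),(104,415),(125,517)]: print("plate/block T",loc(atz(T,ut(p),.055)))
    for p in [(663,314),(628,403),(657,314),(628,380)]: print("plate S",loc(atz(S,us(p),.055)))
    for n,c in dict(cup=(.715,-.022),bowl=(.745,-.143),carton=(.474,.028),jar=(.677,.108)).items(): print(n,loc(c))
    for a in [-.3,-.26,-.23,-.2,0,.2]: print(a,np.round(W(q,(a,0,0))[0],4))
E
python3 fit.py
```

```text
[ 0.59574394 -0.05199279  1.80289378] 103.29820425162542 [ 2.2  1.7 -3.5  1.8  3.1 -0.1  3.  -2.6 -1.7 -1.  -1.5 -1.5]
tin T [-122.1  -31.9]
tin T [-179.1  -31. ]
tin T [-179.5   29.9]
tin T [-123.9   34.7]
tin S [-173.5   29.7]
tin S [-118.5   27.6]
tin S [-119.9  -34. ]
tin S [-177.   -35.5]
plate/block T [155.8 -34. ]
plate/block T [156.2  36.1]
plate/block T [165.5 -34.2]
plate/block T [168.8  41.9]
plate S [158.1  38.3]
plate S [163.7 -48.4]
plate S [153.6  36.2]
plate S [155.7 -29.7]
cup [   1.8 -123. ]
bowl [-122.9 -124.3]
carton [105.9 100.1]
jar [ 137.  -115.9]
-0.3 [ 0.6647 -0.3439  0.    ]
-0.26 [ 0.6555 -0.305   0.    ]
-0.23 [ 0.6486 -0.2758  0.    ]
-0.2 [ 0.6417 -0.2466  0.    ]
0 [ 0.5957 -0.052   0.    ]
0.2 [0.5497 0.1426 0.    ]
```

I see three candidates for the tin: a tall copper one in the channel (scene 246,190; top 400,173), a small copper one by the canisters (scene 190,220; top 421,121), and a blue one (scene 292,108). I choose the tall copper tin in the channel. The close crops confirm it: it is copper, has a label, stands in the channel and is the larger of the two copper ones. Next I move the closed gripper behind it, staying high.

step_arm --pt "0 0 0.1 0 0 0 255" --pt "0.08 0.05 0.2 0 0 0 255" --pt "0.17 0.11 0.2 0 0 -0.02 255" --pt "0.26 0.17 0.2 0 0 -0.04 255" --pt "0.34 0.23 0.2 0 0 -0.06 255" --pt "0.43 0.29 0.2 0 0 -0.088 255" --pt "0.52 0.35 0.2 0 0 -0.088 255" --pt "0.6 0.41 0.2 0 0 -0.088 255" --pt "0.68 0.46 0.2 0 0 -0.088 255" --pt "0.76 0.52 0.2 0 0 -0.088 255"

```text
time: 3.1
tool_pos: [0.5823, -0.3384, 0.3314]
tool_rot: [0.0, 0.993, 0.116, 0.0]
contact_force: [-0.2, -0.7, 0.1]
gripper_width: -0.003
```

step_arm --pt "0.05 0.03 0 0 0 0 255" --pt "0.098 0.066 0 0 0 0 255" --pt "0.098 0.066 -0.05 0 0 0 255" --pt "0.098 0.066 -0.1 0 0 0 255" --pt "0.098 0.066 -0.1 0 0 0 255"

```text
time: 3.6
tool_pos: [0.6283, -0.3054, 0.2759]
tool_rot: [-0.003, 0.993, 0.116, -0.003]
contact_force: [-0.4, -0.1, -0.9]
gripper_width: -0.0
```

step_arm --pt "0 0 -0.05 0 0 0 255" --pt "0 0 -0.1 0 0 0 255" --pt "0 0 -0.1 0 0 0 255"

```text
time: 3.9
tool_pos: [0.6281, -0.3061, 0.2278]
tool_rot: [-0.002, 0.993, 0.116, -0.003]
contact_force: [-0.3, -0.9, -0.7]
gripper_width: -0.001
```

Run:
```python
from h import *
from fit import q
def loc(w): 
        d=np.array(w[:2])-q[:2];c,s=np.cos(q[2]),np.sin(q[2]); return np.round([1000*(c*d[0]+s*d[1]),1000*(-s*d[0]+c*d[1])],1)
s=monitor.state();print(s["time"],s["tool_pos"],loc(s["tool_pos"]),s["contact_force"])
f=cam("scene"); save(f,"s2.png",(160,90,380,250),3.5)
```

```text
3.9 [ 0.62812093 -0.30608836  0.22777198] [-254.7   26.9] [-0.32798528 -0.92468506 -0.70255467]
```

View pics/s2.png

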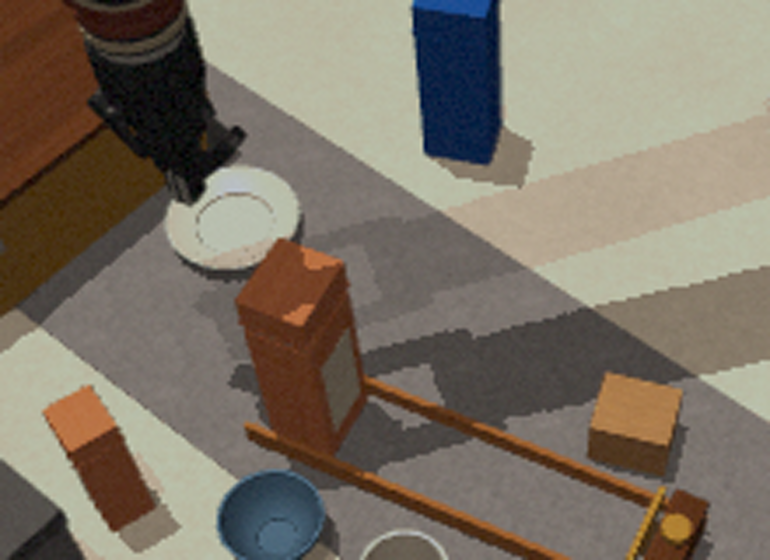

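The closed fingers hang above and behind the tin (crop 190,190), over the saucer. I'll line them up on the channel axis at z ≈ 0.19.

step_arm --pt "0.02 0.025 -0.04 0 0 0 255" --pt "0.044 0.051 -0.076 0 0 0 255" --pt "0.044 0.051 -0.076 0 0 0 255" --pt "0.044 0.051 -0.076 0 0 0 255"

```text
time: 4.35
tool_pos: [0.6521, -0.2809, 0.1934]
tool_rot: [0.0, 0.993, 0.117, -0.0]
contact_force: [-0.7, -0.3, 0.4]
gripper_width: 0.003
```

```bash
cat >> h.py <<'E'
Q=(0.59574,-0.05199,1.80289)
def loc(w):
    d=np.array(w[:2])-np.array(Q[:2]);c,s=np.cos(Q[2]),np.sin(Q[2]); return np.round([1000*(c*d[0]+s*d[1]),1000*(-s*d[0]+c*d[1])],1)
def st():
    s=monitor.state();F=s["contact_force"];c,ss=np.cos(Q[2]),np.sin(Q[2])
    print(round(s["time"],2),"loc",loc(s["tool_pos"]),"z",round(s["tool_pos"][2]*1000,1),"F along/across/z",np.round([c*F[0]+ss*F[1],-ss*F[0]+c*F[1],F[2]],2))
E
python3 -c "
from h import *
st()"
```

```text
4.35 loc [-235.7   -2.2] z 193.4 F along/across/z [-0.11  0.7   0.38]
```

step_arm --pt "-0.005 0.02 0 0 0 0 255" --pt "-0.01 0.04 0 0 0 0 255" --pt "-0.014 0.06 0 0 0 0 255" --pt "-0.014 0.06 0 0 0 0 255"

```text
time: 4.75
tool_pos: [0.6447, -0.2498, 0.194]
tool_rot: [0.0, 0.993, 0.117, 0.0]
contact_force: [0.5, -0.2, 0.6]
gripper_width: 0.002
```

step_arm --pt "-0.001 0.004 0 0 0 0 255" --pt "-0.002 0.008 0 0 0 0 255" --pt "-0.003 0.012 0 0 0 0 255" --pt "-0.004 0.016 0 0 0 0 255" --pt "-0.005 0.02 0 0 0 0 255"

```text
time: 5.25
tool_pos: [0.6423, -0.2413, 0.1933]
tool_rot: [0.0, 0.993, 0.116, -0.0]
contact_force: [1.3, -0.3, 0.1]
gripper_width: -0.003
```

```bash
python3 -c "
from h import *
st()
f=cam('scene'); save(f,'s3.png',(200,120,320,230),5)"
```

```text
5.25 loc [-194.9   -1.7] z 193.3 F along/across/z [-0.58 -1.2   0.13]
```

View pics/s3.png

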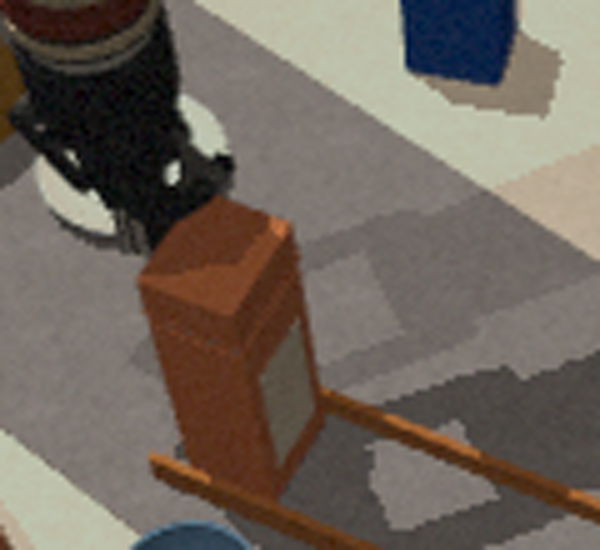

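The fingers are now right behind the lid (crop 190,220), and the tin is still upright. I push on gently.

step_arm --pt "-0.001 0.004 0 0 0 0 255" --pt "-0.002 0.008 0 0 0 0 255" --pt "-0.003 0.012 0 0 0 0 255" --pt "-0.004 0.016 0 0 0 0 255" --pt "-0.005 0.02 0 0 0 0 255"

```text
time: 5.8
tool_pos: [0.6398, -0.2311, 0.1933]
tool_rot: [0.0, 0.993, 0.116, 0.0]
contact_force: [0.0, -0.8, 0.2]
gripper_width: 0.0
```

step_arm --pt "-0.001 0.004 0 0 0 0 255" --pt "-0.002 0.008 0 0 0 0 255" --pt "-0.003 0.012 0 0 0 0 255" --pt "-0.004 0.016 0 0 0 0 255" --pt "-0.005 0.02 0 0 0 0 255"

```text
time: 6.3
tool_pos: [0.6372, -0.2211, 0.1933]
tool_rot: [-0.0, 0.993, 0.116, -0.0]
contact_force: [0.4, -0.9, -0.6]
gripper_width: -0.004
```

```bash
python3 -c "
from h import *
st()
f=cam('scene'); save(f,'s4.png',(200,120,320,230),5)"
```

```text
6.3 loc [-174.1   -1.5] z 193.3 F along/across/z [-0.94 -0.16 -0.57]
```

View pics/s4.png

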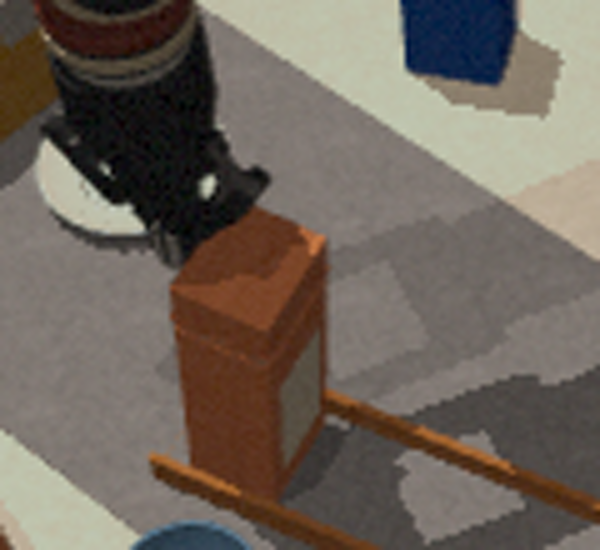

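The tin is tilting about its front lower edge (crop 270,500), which has not slid. I continue.

step_arm --pt "-0.001 0.006 0 0 0 0 255" --pt "-0.003 0.012 0 0 0 0 255" --pt "-0.004 0.018 0 0 0 0 255" --pt "-0.006 0.024 0 0 0 0 255" --pt "-0.007 0.03 0 0 0 0 255" --pt "-0.008 0.036 0 0 0 0 255"

```text
time: 6.95
tool_pos: [0.6332, -0.2029, 0.1933]
tool_rot: [-0.0, 0.993, 0.116, -0.0]
contact_force: [-0.2, 0.1, 0.3]
gripper_width: 0.003
```

step_arm --pt "-0.001 0.004 0 0 0 0 255" --pt "-0.002 0.008 0 0 0 0 255" --pt "-0.003 0.012 0 0 0 0 255" --pt "-0.004 0.016 0 0 0 0 255" --pt "-0.005 0.02 0 0 0 0 255"

```text
time: 7.45
tool_pos: [0.6307, -0.1932, 0.1933]
tool_rot: [-0.0, 0.993, 0.116, -0.0]
contact_force: [0.7, -0.2, -0.0]
gripper_width: 0.001
```

```bash
python3 -c "
from h import *
st()
f=cam('scene'); save(f,'s5.png',(200,120,360,270),4)"
```

```text
7.45 loc [-145.4   -1.6] z 193.3 F along/across/z [-0.39 -0.58 -0.04]
```

View pics/s5.png

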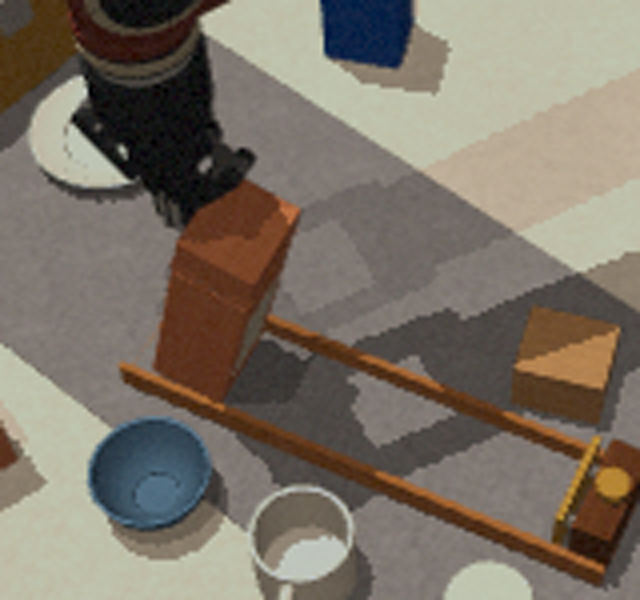

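It is near balance, tilted about 16°. A little more should do it.

step_arm --pt "-0.001 0.004 0 0 0 0 255" --pt "-0.002 0.008 0 0 0 0 255" --pt "-0.003 0.012 0 0 0 0 255" --pt "-0.004 0.016 0 0 0 0 255" --pt "-0.004 0.018 0 0 0 0 255" --pt "-0.004 0.018 0 0 0 0 255" --pt "-0.004 0.018 0 0 0 0 255"

```text
time: 8.2
tool_pos: [0.6288, -0.1842, 0.1933]
tool_rot: [-0.0, 0.993, 0.116, -0.0]
contact_force: [0.1, -0.2, 1.2]
gripper_width: -0.002
```

```bash
python3 -c "
from h import *
st()
f=cam('scene'); save(f,'s6.png',(200,120,360,270),4)"
```

```text
8.2 loc [-136.3   -1.8] z 193.3 F along/across/z [-0.21 -0.    1.21]
```

View pics/s6.png

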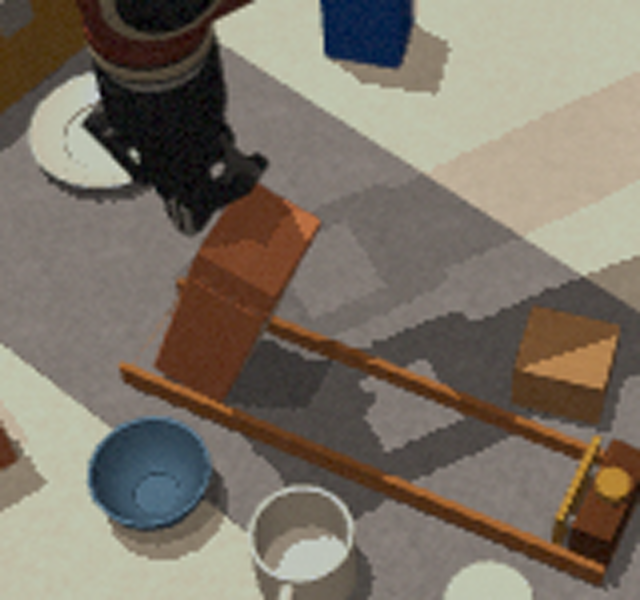

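step_arm --pt "0 0 0 0 0 0 255" --pt "0 0 0 0 0 0 255" --pt "0 0 0 0 0 0 255" --pt "0 0 0 0 0 0 255"

```text
time: 8.65
tool_pos: [0.6288, -0.1843, 0.1933]
tool_rot: [-0.0, 0.993, 0.116, -0.0]
contact_force: [0.5, -0.1, -1.1]
gripper_width: 0.004
```

```bash
python3 -c "
from h import *
st()
f=cam('scene'); save(f,'s7.png',(200,120,360,270),4)"
```

```text
8.65 loc [-136.4   -1.7] z 193.3 F along/across/z [-0.21 -0.49 -1.08]
```

View pics/s7.png

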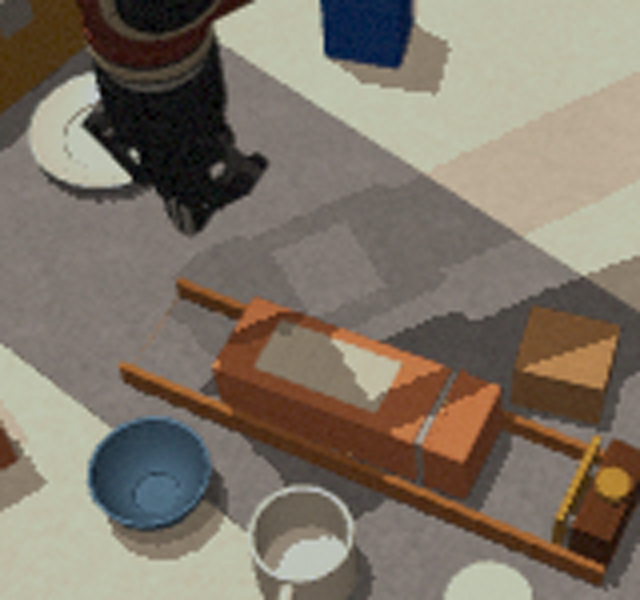

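The tin lies flat in the channel with its lid towards the stop. The lid gap shows at crop (435,410). Next I measure where it is.

```bash
python3 -c "
from h import *
S=dict(np.load('scene.npz'))
for p in [(253,299),(214,366),(502,385),(470,450),(452,375),(420,440)]: print(p,loc(atz(S,((p[0]+.5)/4-.5+200,(p[1]+.5)/4-.5+120),.066)))
for p in [(600,437),(562,508)]: print('plate',loc(atz(S,((p[0]+.5)/4-.5+200,(p[1]+.5)/4-.5+120),.056)))
"
```

```text
(253, 299) [-122.4   31.3]
(214, 366) [-119.4  -32.8]
(502, 385) [78.9 43.7]
(470, 450) [ 80.4 -15.2]
(452, 375) [42.1 35.6]
(420, 440) [ 44.6 -23.3]
plate [159.   39.9]
plate [156.5 -24.4]
```

step_arm --pt "0.011 -0.05 0 0 0 0 255" --pt "0.023 -0.097 0 0 0 0 255" --pt "0.023 -0.097 -0.08 0 0 0 255" --pt "0.023 -0.097 -0.16 0 0 0 255" --pt "0.023 -0.097 -0.24 0 0 0 255" --pt "0.023 -0.097 -0.3 0 0 0 255" --pt "0.023 -0.097 -0.342 0 0 0 255" --pt "0.023 -0.097 -0.342 0 0 0 255"

```text
time: 9.5
tool_pos: [0.6372, -0.2314, 0.0176]
tool_rot: [-0.002, 0.993, 0.116, -0.003]
contact_force: [-0.8, -0.4, -0.5]
gripper_width: 0.001
```

```bash
python3 -c "
from h import *
st()
f=cam('scene'); save(f,'s8.png',(200,120,360,270),4)"
```

```text
9.5 loc [-184.1    0.9] z 17.6 F along/across/z [-0.17  0.84 -0.5 ]
```

View pics/s8.png

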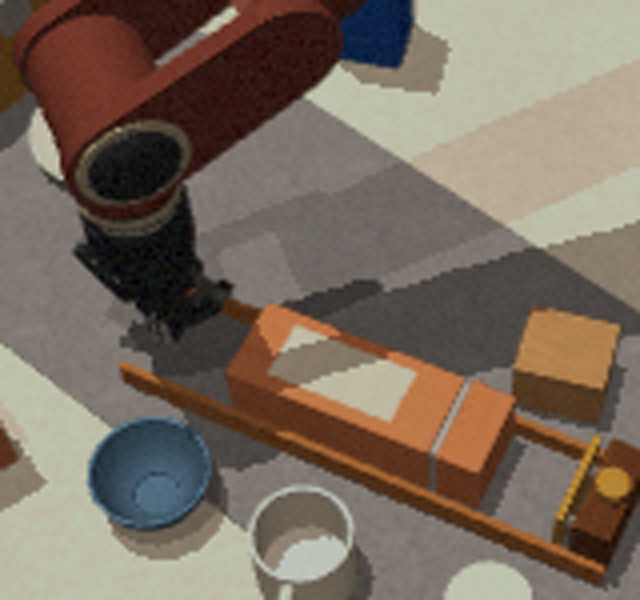

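The fingers are in the channel behind the base (crop 180,330). The tin slid on a few mm while settling. I close the gap.

step_arm --pt "-0.005 0.022 0 0 0 0 255" --pt "-0.01 0.044 0 0 0 0 255" --pt "-0.015 0.066 0 0 0 0 255" --pt "-0.02 0.084 0 0 0 0 255" --pt "-0.02 0.084 0 0 0 0 255"

```text
time: 10.05
tool_pos: [0.6301, -0.1891, 0.0228]
tool_rot: [-0.0, 0.993, 0.117, 0.0]
contact_force: [-0.1, -0.3, -0.9]
gripper_width: 0.0
```

step_arm --pt "-0.001 0.004 0 0 0 0 255" --pt "-0.002 0.008 0 0 0 0 255" --pt "-0.003 0.012 0 0 0 0 255" --pt "-0.004 0.016 0 0 0 0 255" --pt "-0.005 0.02 0 0 0 0 255" --pt "-0.006 0.024 0 0 0 0 255" --pt "-0.007 0.028 0 0 0 0 255"

```text
time: 10.75
tool_pos: [0.6272, -0.1772, 0.0228]
tool_rot: [0.0, 0.993, 0.116, 0.001]
contact_force: [0.7, -2.5, 1.5]
gripper_width: -0.002
```

```bash
python3 -c "
from h import *
st()
f=cam('scene'); save(f,'s9.png',(200,120,360,270),4)
f=cam('top'); save(f,'t9.png',(260,120,420,240),4.5)"
```

```text
10.75 loc [-129.1   -1.8] z 22.8 F along/across/z [-2.63 -0.14  1.55]
```

View pics/s9.png

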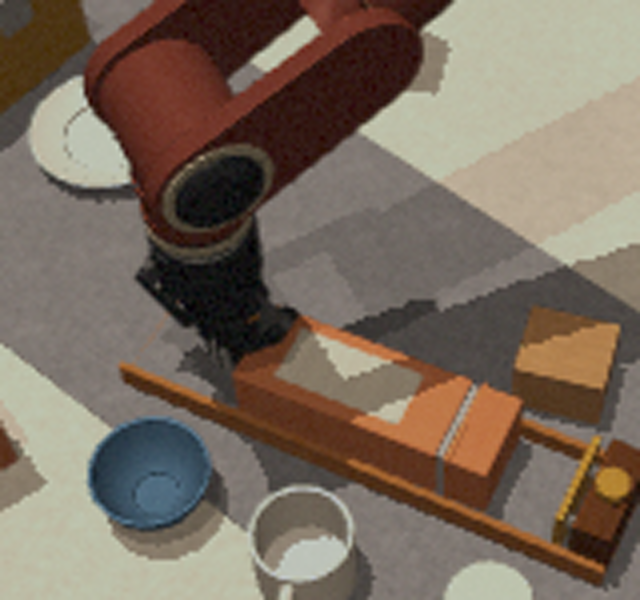

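View pics/t9.png

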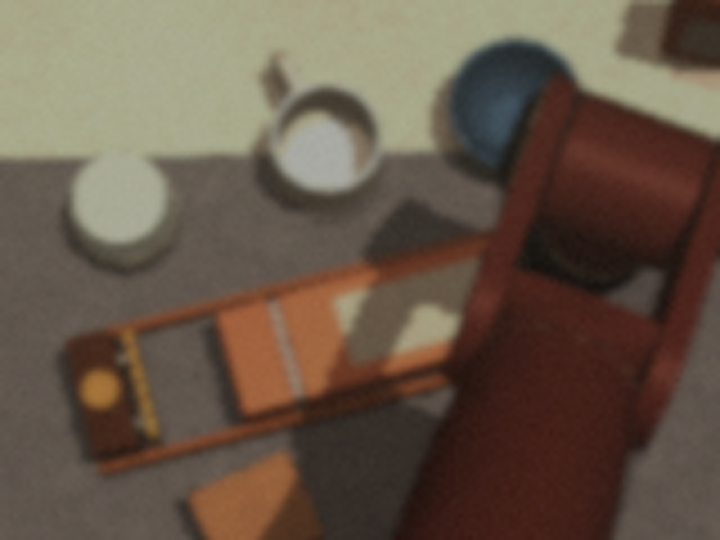

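```bash
python3 -c "
from h import *
S=dict(np.load('scene.npz'));T=dict(np.load('top.npz'))
us=lambda p:((p[0]+.5)/4-.5+200,(p[1]+.5)/4-.5+120)
ut=lambda p:((p[0]+.5)/4.5-.5+260,(p[1]+.5)/4.5-.5+120)
for p in [(218,320),(243,418)]: print('lid T',loc(atz(T,ut(p),.066)))
for p in [(137,330),(158,435)]: print('plate T',loc(atz(T,ut(p),.058)))
for p in [(522,402),(489,468)]: print('lid S',loc(atz(S,us(p),.066)))
for p in [(600,437),(560,510)]: print('plate S',loc(atz(S,us(p),.058)))
"
```

```text
lid T [100.7 -23.6]
lid T [100.9  41.8]
plate T [152.7 -31.7]
plate T [156.2  37.7]
lid S [97.9 36.9]
lid S [ 98.7 -22.5]
plate S [159.3  38.9]
plate S [156.1 -27.4]
```

Contact is made at about 2.6 N along the channel, and the lid-to-plate gap is about 55 mm. I slide it 40 mm at 20 mm/s.

step_arm --pt "-0.001 0.004 0 0 0 0 255" --pt "-0.002 0.008 0 0 0 0 255" --pt "-0.003 0.012 0 0 0 0 255" --pt "-0.004 0.016 0 0 0 0 255" --pt "-0.005 0.02 0 0 0 0 255" --pt "-0.006 0.024 0 0 0 0 255" --pt "-0.007 0.028 0 0 0 0 255" --pt "-0.007 0.032 0 0 0 0 255" --pt "-0.008 0.036 0 0 0 0 255" --pt "-0.009 0.04 0 0 0 0 255"

```text
time: 11.85
tool_pos: [0.6225, -0.1568, 0.0226]
tool_rot: [0.0, 0.993, 0.116, 0.0]
contact_force: [2.2, -4.3, 4.9]
gripper_width: 0.002
```

step_arm --pt "-0.001 0.004 0 0 0 0 255" --pt "-0.002 0.008 0 0 0 0 255" --pt "-0.003 0.012 0 0 0 0 255" --pt "-0.004 0.016 0 0 0 0 255" --pt "-0.005 0.02 0 0 0 0 255" --pt "-0.006 0.024 0 0 0 0 255" --pt "-0.007 0.028 0 0 0 0 255" --pt "-0.007 0.032 0 0 0 0 255" --pt "-0.008 0.036 0 0 0 0 255" --pt "-0.009 0.04 0 0 0 0 255"

```text
time: 12.85
tool_pos: [0.6181, -0.1368, 0.0226]
tool_rot: [0.0, 0.993, 0.116, 0.0]
contact_force: [1.2, -4.5, 4.7]
gripper_width: -0.002
```

```bash
python3 -c "
from h import *
st()
f=cam('scene'); save(f,'s10.png',(220,150,380,280),4.5)"
```

```text
12.85 loc [-87.7  -2.2] z 22.6 F along/across/z [-4.65 -0.15  4.68]
```

View pics/s10.png

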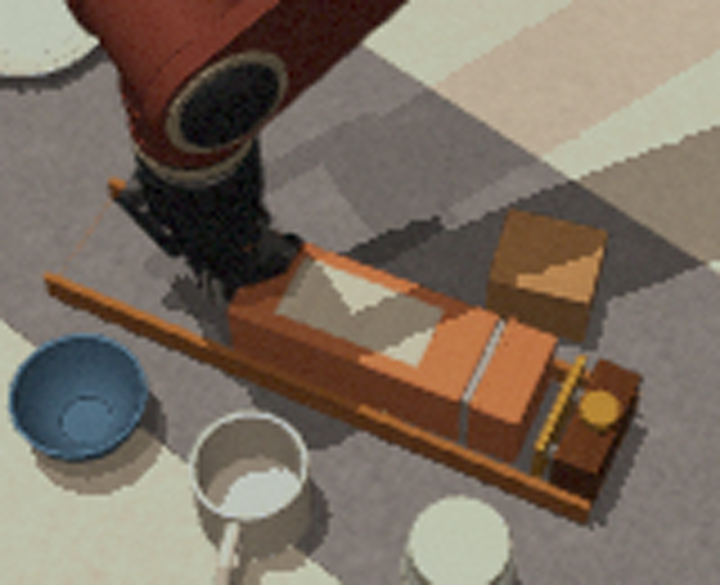

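There is a 4.7 N upward force, so the shut gripper's flared knuckle is riding on the tin's upper base edge (crop 290,245). I'll back off and turn the hand 90° so that the flat finger side does the pushing.

```bash
python3 -c "
from h import *
print(monitor.state()['joint_pos'])"
```

```text
[-3.34933269e-01  2.77966454e-01  1.73194159e+00  3.17976749e-05
  1.13120565e+00  1.00288440e+00]
```

step_arm --pt "0.007 -0.03 0 0 0 0 255" --pt "0.014 -0.06 0 0 0 0.02 255" --pt "0.02 -0.08 0.02 0 0 0.1 255" --pt "0.02 -0.08 0.02 0 0 0.2 255" --pt "0.02 -0.08 0.02 0 0 0.3 255" --pt "0.02 -0.08 0.02 0 0 0.4 255" --pt "0.02 -0.08 0.02 0 0 0.5 255" --pt "0.02 -0.08 0.02 0 0 0.6 255" --pt "0.02 -0.08 0.02 0 0 0.7 255" --pt "0.02 -0.08 0.02 0 0 0.8 255"

```text
time: 13.9
tool_pos: [0.6262, -0.176, 0.0301]
tool_rot: [-0.002, 0.752, 0.659, -0.001]
contact_force: [-0.2, 0.2, -0.8]
gripper_width: -0.001
```

step_arm --pt "0 0 0 0 0 0.1 255" --pt "0 0 0 0 0 0.2 255" --pt "0 0 0 0 0 0.247 255" --pt "0 0 0 0 0 0.247 255"

```text
time: 14.3
tool_pos: [0.6263, -0.1761, 0.0303]
tool_rot: [-0.002, 0.62, 0.784, -0.0]
contact_force: [0.5, -0.3, 0.9]
gripper_width: 0.007
```

```bash
python3 -c "
from h import *
st(); s=monitor.state();print(s['tool_rot'],s['joint_pos'])
from scipy.spatial.transform import Rotation as R
w=s['tool_rot'];r=R.from_quat([w[1],w[2],w[3],w[0]]).as_matrix();print(np.degrees(np.arctan2(r[1],r[0])),r[:,2])
f=cam('scene'); save(f,'s11.png',(220,150,380,280),4.5)"
```

```text
14.3 loc [-127.8   -1.2] z 30.3 F along/across/z [-0.38 -0.39  0.86]
[-2.11004251e-03  6.20468660e-01  7.84228376e-01 -2.08357488e-04] [-3.88716608e-01  3.06744651e-01  1.68138398e+00  8.38957897e-04
  1.15763458e+00 -6.21167495e-01]
[103.29880556  13.29932041 147.28895758] [-0.00356807  0.00229163 -0.99999101]
```

View pics/s11.png

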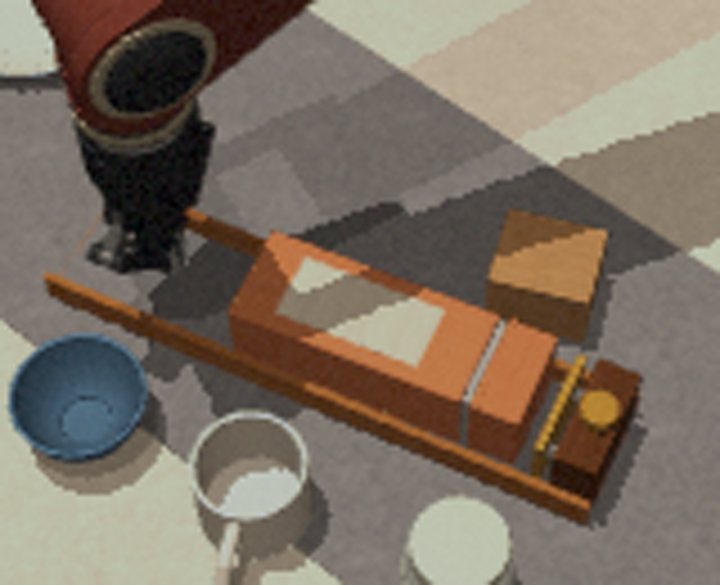

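step_arm --pt "-0.004 0.018 -0.006 0 0 0 255" --pt "-0.008 0.036 -0.014 0 0 0 255" --pt "-0.012 0.052 -0.014 0 0 0 255" --pt "-0.015 0.064 -0.014 0 0 0 255" --pt "-0.015 0.064 -0.014 0 0 0 255"

```text
time: 14.85
tool_pos: [0.62, -0.1436, 0.0252]
tool_rot: [-0.0, 0.62, 0.785, 0.0]
contact_force: [-0.3, 0.4, -0.2]
gripper_width: 0.001
```

step_arm --pt "-0.001 0.004 0 0 0 0 255" --pt "-0.002 0.008 0 0 0 0 255" --pt "-0.003 0.012 0 0 0 0 255" --pt "-0.004 0.016 0 0 0 0 255" --pt "-0.005 0.02 0 0 0 0 255"

```text
time: 15.35
tool_pos: [0.6178, -0.1348, 0.0253]
tool_rot: [0.0, 0.62, 0.784, 0.0]
contact_force: [0.3, 0.1, -0.0]
gripper_width: 0.004
```

```bash
python3 -c "
from h import *
st()
f=cam('scene'); save(f,'s12.png',(220,150,380,280),4.5)
S=dict(np.load('scene.npz'))
us=lambda p:((p[0]+.5)/4.5-.5+220,(p[1]+.5)/4.5-.5+150)
for p in [(270,233),(232,303),(557,340),(523,412)]: print(loc(atz(S,us(p),.066)))
for p in [(583,357),(543,432)]: print('plate',loc(atz(S,us(p),.058)))
"
```

```text
15.35 loc [-85.6  -2.4] z 25.3 F along/across/z [ 0.07 -0.36 -0.02]
[-65.   30.8]
[-62.  -27.5]
[139.4  38. ]
[140.2 -18.7]
plate [158.2  38.1]
plate [155.9 -22.2]
```

View pics/s12.png

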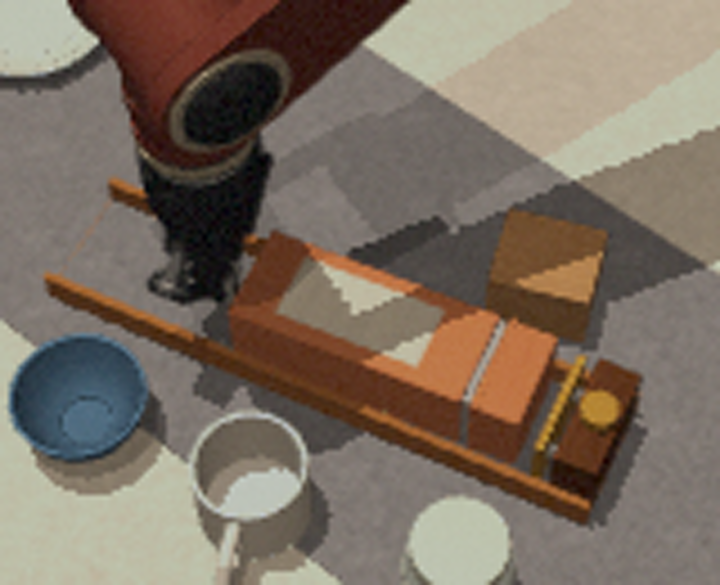

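Still about 10 mm from the base, and the lid is about 17 mm from the plate. I continue slowly.

step_arm --pt "-0.001 0.004 0 0 0 0 255" --pt "-0.002 0.008 0 0 0 0 255" --pt "-0.003 0.012 0 0 0 0 255" --pt "-0.004 0.016 0 0 0 0 255" --pt "-0.005 0.02 0 0 0 0 255"

```text
time: 15.9
tool_pos: [0.6153, -0.1248, 0.0254]
tool_rot: [0.0, 0.62, 0.784, -0.0]
contact_force: [0.4, -1.9, 0.1]
gripper_width: -0.003
```

step_arm --pt "-0.001 0.004 0 0 0 0 255" --pt "-0.002 0.008 0 0 0 0 255" --pt "-0.003 0.012 0 0 0 0 255" --pt "-0.004 0.016 0 0 0 0 255" --pt "-0.004 0.016 0 0 0 0 255"

```text
time: 16.4
tool_pos: [0.6132, -0.1164, 0.0253]
tool_rot: [-0.0, 0.62, 0.784, 0.0]
contact_force: [-0.6, 0.4, 0.2]
gripper_width: 0.0
```

```bash
python3 -c "
from h import *
st()
f=cam('scene'); save(f,'s13.png',(220,150,380,280),4.5)
"
```

```text
16.4 loc [-66.7  -2.2] z 25.3 F along/across/z [0.56 0.44 0.23]
```

View pics/s13.png

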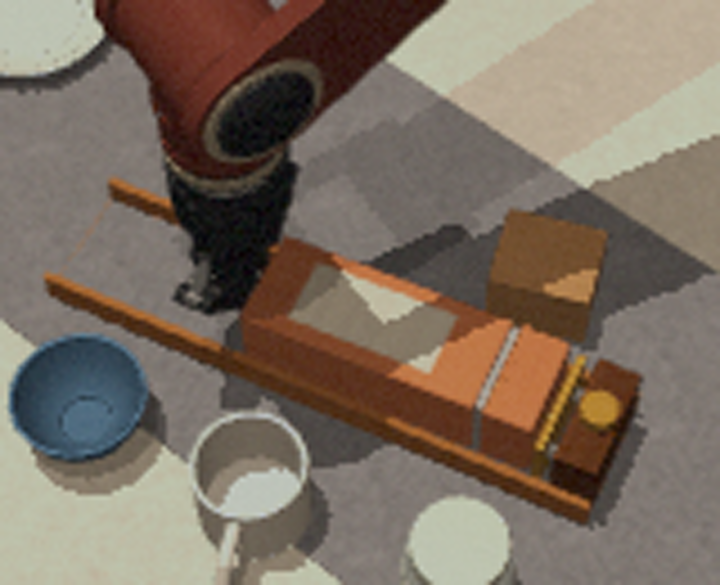

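step_arm --pt "-0.001 0.003 0 0 0 0 255" --pt "-0.001 0.005 0 0 0 0 255" --pt "-0.002 0.008 0 0 0 0 255" --pt "-0.002 0.01 0 0 0 0 255"

```text
time: 16.85
tool_pos: [0.6123, -0.1122, 0.0254]
tool_rot: [0.0, 0.62, 0.784, -0.0]
contact_force: [0.1, -4.2, -1.3]
gripper_width: 0.001
```

step_arm --pt "0 0.002 0 0 0 0 255" --pt "-0.001 0.004 0 0 0 0 255" --pt "-0.001 0.006 0 0 0 0 255" --pt "-0.002 0.008 0 0 0 0 255"

```text
time: 17.25
tool_pos: [0.6114, -0.1079, 0.0254]
tool_rot: [0.0, 0.62, 0.784, -0.0]
contact_force: [0.3, -4.5, -0.8]
gripper_width: -0.001
```

```bash
python3 -c "
from h import *
st()
f=cam('scene'); save(f,'s14.png',(280,190,380,270),7)
"
```

```text
17.25 loc [-58.   -2.3] z 25.4 F along/across/z [-4.41  0.78 -0.78]
```

View pics/s14.png

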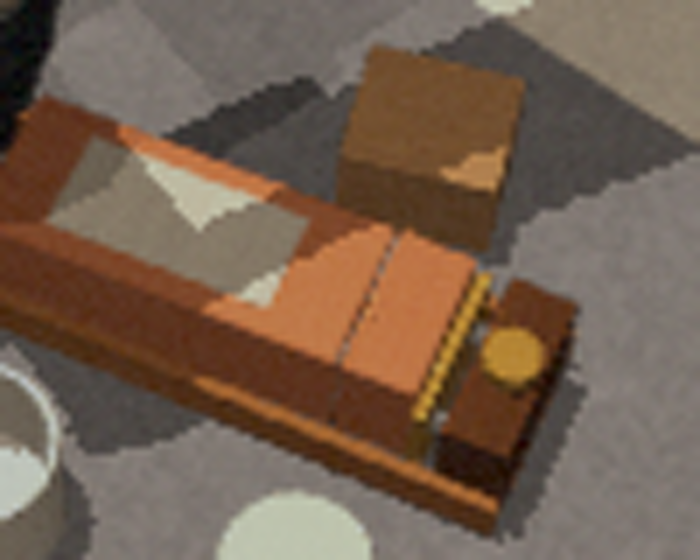

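The lid is against the plate and sliding in at about 4.4 N, and the gap is now a thin line (crop 370,300). From here I take small steps with force checks.

step_arm --pt "0 0.001 0 0 0 0 255" --pt "0 0.002 0 0 0 0 255"

```text
time: 17.5
tool_pos: [0.6114, -0.1071, 0.0254]
tool_rot: [0.0, 0.62, 0.784, -0.0]
contact_force: [-0.6, -6.0, -0.1]
gripper_width: -0.003
```

step_arm --pt "0 0.001 0 0 0 0 255" --pt "-0.001 0.002 0 0 0 0 255"

```text
time: 17.7
tool_pos: [0.6112, -0.107, 0.0257]
tool_rot: [0.001, 0.62, 0.784, -0.001]
contact_force: [0.4, -9.5, 0.4]
gripper_width: 0.0
```

It has stopped dead and the force is up to 9.5 N. I add a touch and hold for over half a second.

step_arm --pt "0 0.0005 0 0 0 0 255" --pt "0 0.0005 0 0 0 0 255"

```text
time: 17.9
tool_pos: [0.6112, -0.1069, 0.0257]
tool_rot: [0.001, 0.62, 0.784, -0.001]
contact_force: [0.1, -8.6, 0.7]
gripper_width: -0.001
```

step_arm --pt "0 0.001 0 0 0 0 255" --pt "0 0.001 0 0 0 0 255" --pt "0 0.001 0 0 0 0 255"

```text
time: 18.2
tool_pos: [0.6113, -0.1069, 0.0259]
tool_rot: [0.002, 0.62, 0.784, -0.001]
contact_force: [1.0, -10.2, -1.2]
gripper_width: 0.001
```

step_arm --pt "0 0 0 0 0 0 255" --pt "0 0 0 0 0 0 255" --pt "0 0 0 0 0 0 255" --pt "0 0 0 0 0 0 255"

```text
time: 18.6
tool_pos: [0.6113, -0.1069, 0.0258]
tool_rot: [0.002, 0.62, 0.784, -0.001]
contact_force: [0.7, -10.1, 0.5]
gripper_width: 0.003
```

step_arm --pt "0 0.0006 0 0 0 0 255" --pt "0 0.0006 0 0 0 0 255" --pt "0 0.0006 0 0 0 0 255" --pt "0 0.0006 0 0 0 0 255" --pt "0 0.0006 0 0 0 0 255" --pt "0 0.0006 0 0 0 0 255" --pt "0 0.0006 0 0 0 0 255"

```text
time: 19.3
tool_pos: [0.6114, -0.1068, 0.0259]
tool_rot: [0.002, 0.62, 0.784, -0.001]
contact_force: [0.9, -11.1, 0.1]
gripper_width: -0.003
```

```bash
python3 -c "
from h import *
st();st()
f=cam('scene'); save(f,'s15.png',(280,190,380,270),7);st()
"
```

```text
19.3 loc [-57.   -2.6] z 25.9 F along/across/z [-11.04   1.66   0.09]
19.3 loc [-57.   -2.6] z 25.9 F along/across/z [-11.04   1.66   0.09]
19.35 loc [-57.   -2.6] z 26.0 F along/across/z [-10.59   1.14  -0.98]
```

View pics/s15.png

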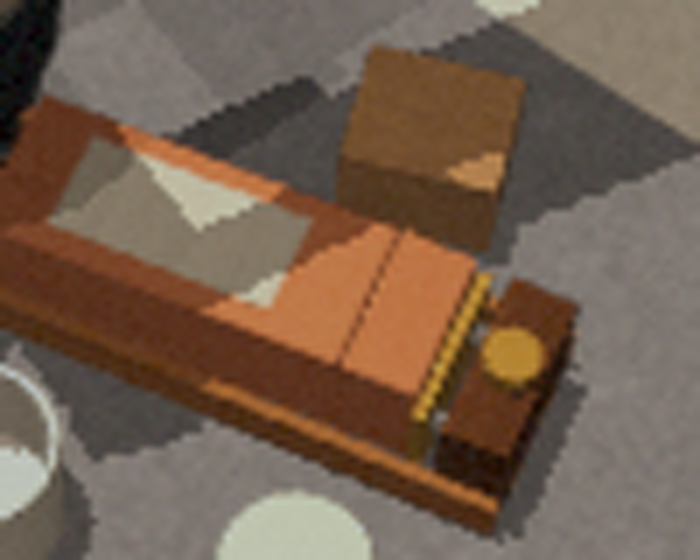

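The lid is home (only a dark seam at crop 370,300), lies against the brass plate and was held at about 11 N. I back straight off along the channel, then lift clear.

step_arm --pt "0.001 -0.004 0 0 0 0 255" --pt "0.003 -0.012 0 0 0 0 255" --pt "0.008 -0.034 0 0 0 0 255" --pt "0.018 -0.078 0 0 0 0 255" --pt "0.028 -0.12 0 0 0 0 255" --pt "0.028 -0.12 0.08 0 0 0 255" --pt "0.028 -0.12 0.16 0 0 0 255" --pt "0.028 -0.12 0.24 0 0 0 255" --pt "0.028 -0.12 0.32 0 0 0 255" --pt "0.028 -0.12 0.36 0 0 0 255"

```text
time: 20.35
tool_pos: [0.6267, -0.166, 0.2106]
tool_rot: [0.003, 0.62, 0.784, 0.001]
contact_force: [0.2, -0.3, 1.6]
gripper_width: 0.005
```

step_arm --pt "0 -0.05 0 0 0 0 255" --pt "0 -0.14 0 0 0 0 255" --pt "0 -0.22 0 0 0 0 255" --pt "0 -0.22 0 0 0 0 255" --pt "0 -0.22 0 0 0 0 255"

```text
time: 20.85
tool_pos: [0.6246, -0.276, 0.2049]
tool_rot: [-0.0, 0.621, 0.784, 0.0]
contact_force: [0.5, 0.6, -0.6]
gripper_width: 0.002
```

```bash
python3 -c "
from h import *
st()
f=cam('scene'); save(f,'s16.png',(160,140,380,300),3.5)
g=cam('top'); save(g,'t16.png',(260,90,440,250),4)
for n,ff in (('scene',f),('top',g)):
  for t in ['tin_mid','lid_end','cup','bowl','carton','jar','saucer','stop']:
    z={'tin_mid':.036,'lid_end':.036}.get(t,0)
    print(n,t,[(round(d['p'],2),loc(atz(ff,d['uv'],z)),np.round(atz(ff,d['uv'],z)[:2],3)) for d in eyes.pinpoint(t,n)[:3]])
"
```

```text
20.85 loc [-224.6   23.5] z 204.9 F along/across/z [ 0.46 -0.61 -0.62]
scene tin_mid [(0.81, array([-274.9, -131.1]), array([ 0.787, -0.289])), (0.68, array([52.7, -1.7]), array([ 0.585, -0.   ])), (0.68, array([-223.1,  421.8]), array([ 0.237, -0.366]))]
scene lid_end [(0.72, array([147.9,   0.3]), array([0.561, 0.092])), (0.71, array([-331.6, -107.6]), array([ 0.777, -0.35 ])), (0.68, array([-265. ,  523.6]), array([ 0.147, -0.43 ]))]
scene cup [(0.69, array([   1.9, -122.2]), array([ 0.714, -0.022]))]
scene bowl [(0.8, array([-127.4, -118.6]), array([ 0.74 , -0.149]))]
scene carton [(0.75, array([109.1,  97. ]), array([0.476, 0.032]))]
scene jar [(0.78, array([ 138.4, -106.6]), array([0.668, 0.107]))]
scene saucer [(0.83, array([-341.,  158.]), array([ 0.52, -0.42]))]
scene stop [(0.63, array([168.2,   8. ]), array([0.549, 0.11 ]))]
top tin_mid [(0.9, array([53.3,  8.3]), array([ 0.575, -0.002])), (0.66, array([-210.3,  363.5]), array([ 0.29, -0.34])), (0.64, array([-273.2, -159.5]), array([ 0.814, -0.281]))]
top lid_end [(0.87, array([146.7,  12.5]), array([0.55 , 0.088])), (0.62, array([-226.1,  381.6]), array([ 0.276, -0.36 ])), (0.55, array([-301.7, -172.7]), array([ 0.833, -0.306]))]
top cup [(0.89, array([  12.1, -124. ]), array([ 0.714, -0.012]))]
top bowl [(0.87, array([-124.1, -121. ]), array([ 0.742, -0.145])), (0.52, array([496. , -69.5]), array([0.549, 0.447]))]
top carton [(0.8, array([106.7,  95.8]), array([0.478, 0.03 ]))]
top jar [(0.97, array([ 135.1, -117.4]), array([0.679, 0.107])), (0.35, array([110.8,  95. ]), array([0.478, 0.034]))]
top saucer [(0.76, array([-328.3,  164.4]), array([ 0.511, -0.409]))]
top stop [(0.78, array([190.5,   3.2]), array([0.549, 0.133]))]
```

View pics/s16.png

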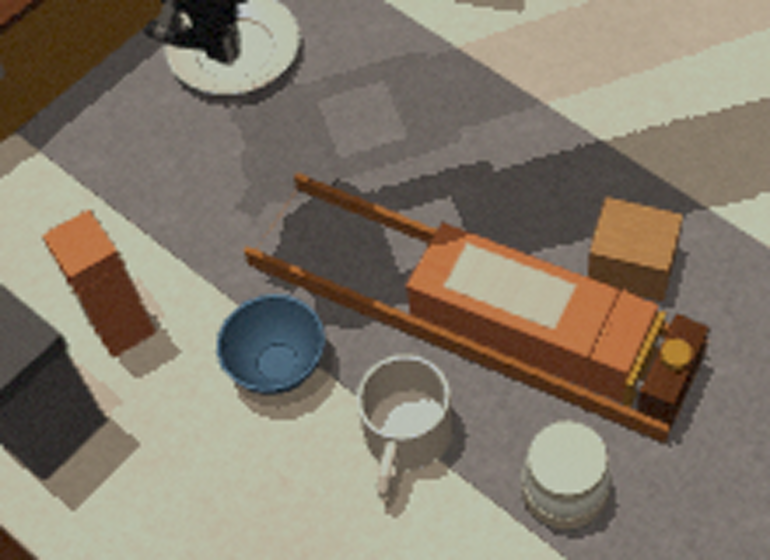

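View pics/t16.png

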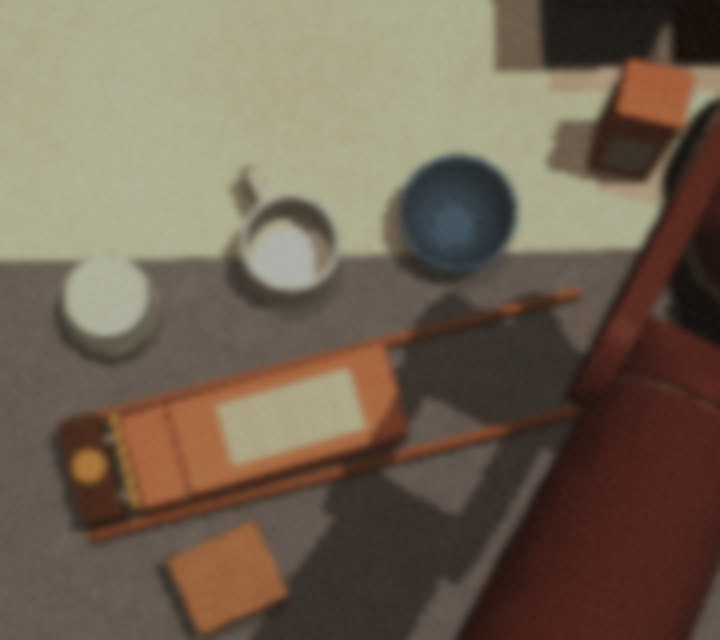

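Both views show the tin lying flat in the channel with its lid shut to a thin seam (scene crop 610,310; top crop 178,450). Its end is against the brass plate, everything else is where it was, and the arm is clear. I hand in.

```bash
python3 -c "
from h import *
print(manip.job_done()); st()"
```

```text
the job is handed in; nothing more can be done
None
the job is handed in; nothing more can be done
```

The tin is lying in its channel with the lid pressed home against the brass plate. I handed the job in at about 21–22 s.

- **Tipping:** I pushed the tall copper tin near its top with the gripper shut, and it pivoted on its front lower edge. It fell onto its side in the channel and slid on a few mm as it settled.
- **Sliding:** During the first 40 mm of the slide the gripper's knuckle rode on the upper edge of the base, with about 4.7 N upward on the tool. I backed off, turned the hand 90° and finished with the flat finger side. After that the vertical force stayed near zero.
- **Pressing:** The lid slid in at about 4.5 N and then stopped dead. I held it at about 10–11 N for over a second. The highest push I read was about 11 N, against the 20 N denting limit.

**Last checks:** Both camera views show the tin flat, the lid closed to a thin seam and its end against the plate. The cup, bowl, carton, jar and saucer were found where they started, to within about 1 cm, which is about how far the two cameras differ. I did not re-measure the teapot after the job. The lid-end and stop-block readings also differed between cameras, by up to about 2 cm, so I relied on the pictures and the sudden stop in the force. I read forces only at the end of each move, so a brief peak in between would not show.

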